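# Start the incubation timers in order

### The job

Three samples have just gone in to incubate: start their timers by pressing the blue key, then the yellow key, then the red key, each lightly with a fingertip and right down so that it stays down. Do not press the green key, and leave the timers and everything else on the bench standing where they are: nothing is to be picked up or pushed about.

Things in the scene. Friction and masses are not known exactly. Their poses are not given: they have to be found in the camera images.
- blue_timer: Timer with the blue key: a loose white box 78 x 78 mm, 40 mm high, 0.3 kg, on the bench, with a blue stripe round its foot and a display strip on its top along its -x edge. Origin: centre of its underside; z up.
- blue_key_top (a point): Centre of the flat top of the blue key: a round button 36 mm across on top of that timer, 11 mm towards the timer's +x from its middle. Key up: this point is 54 mm above the bench; fully down: 44 mm. It moves with the key.
- blue_key (a joint): How far the blue key is pressed: 0 up, 0.010 m fully down against its stop. It starts to move at about 3 N, takes about 4.5 N half way and 5.7 N when fully down, and stays where it is left. Hitting the stop fast jolts it hard.
- yellow_timer: Timer with the yellow key: a loose white box 78 x 78 mm, 40 mm high, 0.3 kg, on the bench, with a yellow stripe round its foot and a display strip on its top along its -x edge. Origin: centre of its underside; z up.
- yellow_key_top (a point): Centre of the flat top of the yellow key: a round button 36 mm across on top of that timer, 11 mm towards the timer's +x from its middle. Key up: this point is 54 mm above the bench; fully down: 44 mm. It moves with the key.
- yellow_key (a joint): How far the yellow key is pressed: 0 up, 0.010 m fully down against its stop. It starts to move at about 3 N, takes about 4.5 N half way and 5.7 N when fully down, and stays where it is left. Hitting the stop fast jolts it hard.
- red_timer: Timer with the red key: a loose white box 78 x 78 mm, 40 mm high, 0.3 kg, on the bench, with a red stripe round its foot and a display strip on its top along its -x edge. Origin: centre of its underside; z up.
- red_key_top (a point): Centre of the flat top of the red key: a round button 36 mm across on top of that timer, 11 mm towards the timer's +x from its middle. Key up: this point is 54 mm above the bench; fully down: 44 mm. It moves with the key.
- red_key (a joint): How far the red key is pressed: 0 up, 0.010 m fully down against its stop. It starts to move at about 3 N, takes about 4.5 N half way and 5.7 N when fully down, and stays where it is left. Hitting the stop fast jolts it hard.
- green_timer: Timer with the green key: a loose white box 78 x 78 mm, 40 mm high, 0.3 kg, on the bench, with a green stripe round its foot and a display strip on its top along its -x edge. Origin: centre of its underside; z up.
- green_key_top (a point): Centre of the flat top of the green key: a round button 36 mm across on top of that timer, 11 mm towards the timer's +x from its middle. Key up: this point is 54 mm above the bench; fully down: 44 mm. It moves with the key.
- green_key (a joint): How far the green key is pressed: 0 up, 0.010 m fully down against its stop. It starts to move at about 3 N, takes about 4.5 N half way and 5.7 N when fully down, and stays where it is left. Hitting the stop fast jolts it hard.
- flask: Loose conical flask with amber contents and foil cap, 80 mm across, 104 mm tall, left (+y) of the timers. Origin: centre of its underside.
- reagent: Loose clear bottle with blue cap, 56 mm across, 100 mm tall, right (-y) of the timers. Origin: centre of its underside.
- vial: Loose small amber vial with white cap, 26 mm across, 48 mm tall, between robot and timers. Origin: centre of its underside.
- jar: Loose small white jar with black cap, 40 mm across, 45 mm tall, between robot and timers. Origin: centre of its underside.
- pipette: Loose grey pipette, lying, 235 mm long along its x, 25 mm high, beyond the timers. Origin: under its body, 55 mm from the plunger end.
Things that resemble listed ones, but are neither listed nor needed, are in the scene too. Leave any purple or turquoise look-alike of the yellow_timer alone. What is shaped like the flask but pink or turquoise is not meant.

How it is judged (in metres and radians):
On the way, in this order (a step that is already met when the one before it is completed fails the run):
1. the blue key is pressed down (value of joint blue_key above 0.005 m), for 0.1 s.
2. the yellow key is pressed down (value of joint yellow_key above 0.005 m), for 0.1 s.
3. the red key is pressed down (value of joint red_key above 0.005 m), for 0.1 s.
At the end, for the whole second after the job is handed in: The blue, yellow and red keys stay down (each over 5 mm of its 10 mm travel), the green key is up (under 4 mm), all four timers stand level on the bench within 25 mm of where they began, and the flask, bottle, vial, jar and pipette are within 25 mm of where they began, all at rest (value of joint each of blue_key, yellow_key, red_key above 0.005 m and value of joint green_key below 0.004 m and distance of each of blue_timer, yellow_timer, red_timer, green_timer, flask, reagent, vial, jar, pipette from where it was at the start of the episode below 0.025 m and height (world z) of each of blue_timer, yellow_timer, red_timer, green_timer below 0.006 m and angle between each of blue_timer, yellow_timer, red_timer, green_timer's own z axis and vertical below 0.1 rad and linear speed of each of blue_timer, yellow_timer, red_timer, green_timer, flask, reagent, vial, jar, pipette below 0.02 m/s); the robot touches nothing.
It fails at once if the green key is pressed (value of joint green_key above 0.004 m).
It fails at once if a timer is pressed hard (over 30 N) (contact force between any of blue_timer, yellow_timer, red_timer, green_timer and the fingers above 30 N).
It fails at once if a timer is lifted, tipped or pushed more than 25 mm from its place (distance of any of blue_timer, yellow_timer, red_timer, green_timer from where it was at the start of the episode above 0.025 m or height (world z) of any of blue_timer, yellow_timer, red_timer, green_timer above 0.01 m or angle between any of blue_timer, yellow_timer, red_timer, green_timer's own z axis and vertical above 0.2 rad).
It fails at once if a bystander (flask, bottle, vial, jar, pipette) is moved more than 25 mm or knocked over (distance of any of flask, reagent, vial, jar, pipette from where it was at the start of the episode above 0.025 m or angle between any of flask, reagent, vial, jar, pipette's own z axis and vertical above 0.35 rad).
It also fails if it takes over 51 s, if anything falls off the work surface, if the arm or the gripper's body presses on something with over 40 N, if the wrist force passes 120 N, or if a joint passes its speed limit or range.

### The arm

A 6-joint arm with a two-finger parallel gripper is mounted at the origin on the work surface. World frame = base frame: x ahead of the robot, y to its left, z up, the work surface at z = 0. Lengths are in m, angles in degrees, forces in N, time in s.
With the tool pointing down it reaches from about 0.325 to 0.85 m from the base axis. Payload 15.5 kg.
Tool frame: the origin (TCP) lies at the very end of the fingers, on their centre line; the grasp point (between the pads) lies arm.grip_depth behind it (arm.grip_depth is the distance from the TCP to the grasp point, in m); z points along the fingers, y is the line along which they close (so a half turn about z gives the same grasp; the last joint's range is limited). The gripper opens to 91 mm and grips with 3 to 60 N. Pads are 32 mm wide; open, the fingers measure 118 mm over their backs; the gripper's body (76 mm by 178 mm) begins 60 mm behind the grasp point.
Start: joints at [58.356, 28.281, 77.091, -0, 74.628, -5.472], TCP at [0.276, 0.561, 0.214] pointing down, gripper open.
Joint ranges: [-166.48, 166.48], [-47.26, 123.95], [12.59, 153.08], [-70.14, 250.14], [6.76, 159.57], [-176.63, 176.63]. Speed limits (degrees/s): [108.29, 108.29, 147.25, 172.46, 172.46, 172.46].

### API

Orientations are given as a 3x3 rotation matrix whose columns are the frame's x, y, z axes.
In Python, from rig import arm gives the robot as it stands. Calls block until the motion is done:
- arm.move_to(position, orientation): joint-space move of the TCP to a pose.
- arm.move_l(position, orientation=None, feed=0.15): straight line of the TCP; orientation=None keeps the orientation; feed is the mean speed in m/s.
- arm.move_joints(angles): joint-space move.
- arm.grip(opening): finger opening in m; the grip force is fixed at half the most; returns when the fingers have stopped.
- arm.sleep(seconds).
- arm.solve_ik(position, orientation): joint angles nearest the present ones, or None.
- arm.snapshot(name): name is "scene" or "top"; returns the picture (384x512x3 uint8, red, green, blue); there is no depth.
- arm.get_calibration(name): a dict with "intrinsics" (3x3 intrinsics, pixels), "cam_to_world" (4x4, takes a point from camera to world coordinates). Camera axes: x right, y down, z forward; pixel columns grow to the right and rows downward; lengths in m; the calibration is good to about 2 mm. A picture is of the moment at which its call begins. get_calibration takes no time and is no camera call.
A pose or a line that the arm cannot do raises arm.Unreachable and nothing moves.
- arm.sign_off(): hands the job in; it is judged then, once.
Readings, each from a call of its own:
- arm.current_t(): time.
- arm.current_joint_positions(): joint angles.
- arm.current_dq(): joint speeds.
- arm.current_tau(): joint torques, N m.
- arm.current_ee_pos(): TCP position.
- arm.current_tool_rot(): TCP orientation.
- arm.current_force(): force on the tool from outside, world axes, zero at the start.
- arm.current_torque(): the same for the moment, N m.
- arm.current_width(): finger opening in m.
- arm.current_grasp_force(): force on a finger pad.
Only numpy, scipy, OpenCV 4.12 (cv2) and the standard library are available. Lean on these libraries where they do the work, as an engineer would, in place of code of your own. Each camera call takes 0.05 s, during which the arm holds its last target. There are 200 camera calls.

## Working session

There is one attempt and no reset: what is moved stays moved. The work goes in short steps, each a Python script; the robot and the scene stay as the last script left them, time stands still between calls to the robot, and variables do not carry over. Pictures are saved under pics/ and viewed, at most 10 in all, crops included, and the job is handed in when it is done.

```bash
mkdir -p pics; ls; python3 - <<'E'
from rig import arm
import cv2,numpy as np
for n in("scene","top"):
    im=arm.snapshot(n); cv2.imwrite(f"pics/{n}0.png",im[...,::-1])
    c=arm.get_calibration(n); print(n,np.round(c["intrinsics"],1).tolist(),np.round(c["cam_to_world"],3).tolist())
print(arm.grip_depth,arm.current_tool_rot(),arm.current_t())
E
```

```text
pics
scene [[371.3, 0.0, 260.4], [0.0, 371.3, 189.9], [0.0, 0.0, 1.0]] [[0.269, 0.801, -0.534, 1.127], [0.963, -0.22, 0.155, -0.117], [0.006, -0.556, -0.831, 0.961], [0.0, 0.0, 0.0, 1.0]]
top [[388.9, 0.0, 252.1], [0.0, 388.9, 198.9], [0.0, 0.0, 1.0]] [[-0.01, -0.99, 0.141, 0.364], [-1.0, 0.009, -0.004, 0.053], [0.003, -0.141, -0.99, 1.296], [0.0, 0.0, 0.0, 1.0]]
0.0188 [[-8.97456117e-01  4.41103324e-01 -6.12364963e-04]
 [ 4.41103723e-01  8.97455672e-01 -9.06623876e-04]
 [ 1.49655605e-04 -1.08377161e-03 -9.99999402e-01]] 0.1
```

View pics/top0.png

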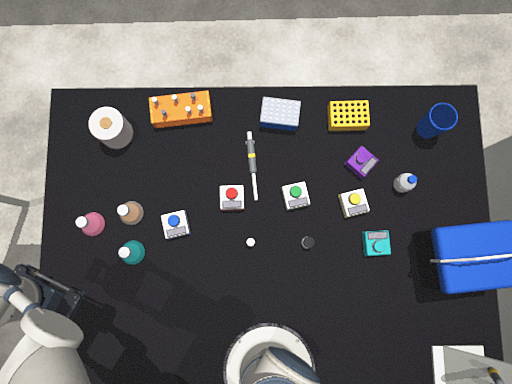

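View pics/scene0.png

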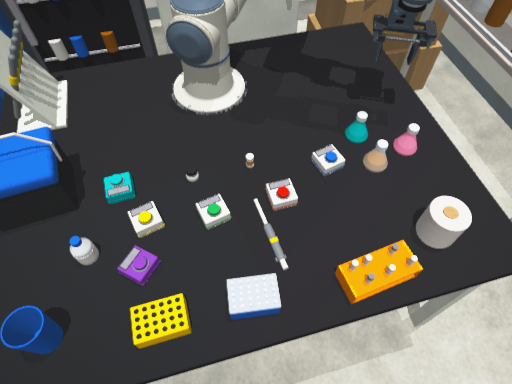

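Both views agree. In the top image the keys are at blue ≈(174,221), red ≈(232,194), green ≈(296,192) and yellow ≈(355,199). The purple (362,160) and turquoise (376,243) look-alikes are to be avoided. Next I measure the keys with colour masks in both views.

```bash
cat > h.py <<'E'
import cv2,numpy as np
from rig import arm
SEED={"top":dict(blue=(174,221),red=(232,194),green=(296,192),yellow=(355,199)),
      "scene":dict(blue=(331,157),red=(283,192),green=(214,210),yellow=(145,217))}
HUE=dict(blue=(100,125),red=(-8,8),green=(45,85),yellow=(22,35))
def rays(n,px):
    c=arm.get_calibration(n);T=np.array(c["cam_to_world"])
    d=T[:3,:3]@np.linalg.inv(c["intrinsics"])@[*px,1];return T[:3,3],d
def onto(n,px,z):
    o,d=rays(n,px);return o+d*(z-o[2])/d[2]
def keypix(im,n,k):
    h=cv2.cvtColor(im,cv2.COLOR_RGB2HSV).astype(int);H=h[...,0].copy()
    lo,hi=HUE[k]
    if lo<0:H[H>90]-=180
    m=((H>=lo)&(H<=hi)&(h[...,1]>120)&(h[...,2]>70)).astype(np.uint8)
    N,l,s,c=cv2.connectedComponentsWithStats(m)
    ok=[i for i in range(1,N) if s[i,4]>=25]
    i=min(ok,key=lambda i:np.hypot(*(c[i]-SEED[n][k])));return c[i],s[i]
E
python3 - <<'E'
from h import *
ims={n:arm.snapshot(n) for n in SEED}
for k in HUE:
    P=[];R=[]
    for n in SEED:
        c,s=keypix(ims[n],n,k);P.append(onto(n,c,.052));R.append(rays(n,c));print(k,n,c.round(1),s,P[-1].round(4))
    (o1,d1),(o2,d2)=R
    t=np.linalg.lstsq(np.c_[d1,-d2],o2-o1,rcond=None)[0]
    a,b=o1+t[0]*d1,o2+t[1]*d2;print("  tri",((a+b)/2).round(4),"gap",np.linalg.norm(a-b).round(4))
t=ims["top"][140:280,110:400];s=ims["scene"][130:270,80:370]
cv2.imwrite("pics/crop.png",np.vstack([cv2.resize(x,None,fx=2,fy=2,interpolation=cv2.INTER_CUBIC) for x in(t,s)])[...,::-1])
E
```

```text
blue top [173.1 220.1] [168 215  11  11  96] [0.4748 0.3021 0.052 ]
blue scene [330.8 156.4] [326 151  11  11  94] [0.4795 0.3002 0.052 ]
  tri [0.4753 0.3031 0.046 ] gap 0.0004
red top [231.1 192.8] [226 188  11  11  95] [0.5618 0.1162 0.052 ]
red scene [282.5 191.7] [277 186  12  12 108] [0.5663 0.1139 0.052 ]
  tri [0.5626 0.116  0.0458] gap 0.0011
green top [295.3 191.2] [290 186  11  11  87] [ 0.565  -0.0921  0.052 ]
green scene [213.4 208.8] [208 203  12  12 111] [ 0.5697 -0.0937  0.052 ]
  tri [ 0.5659 -0.0932  0.0457] gap 0.0008
yellow top [354.5 198.4] [350 193  10  11  89] [ 0.5395 -0.2828  0.052 ]
yellow scene [144.6 216.8] [138 211  14  13 133] [ 0.5443 -0.2848  0.052 ]
  tri [ 0.5404 -0.2853  0.0456] gap 0.0014
```

View pics/crop.png

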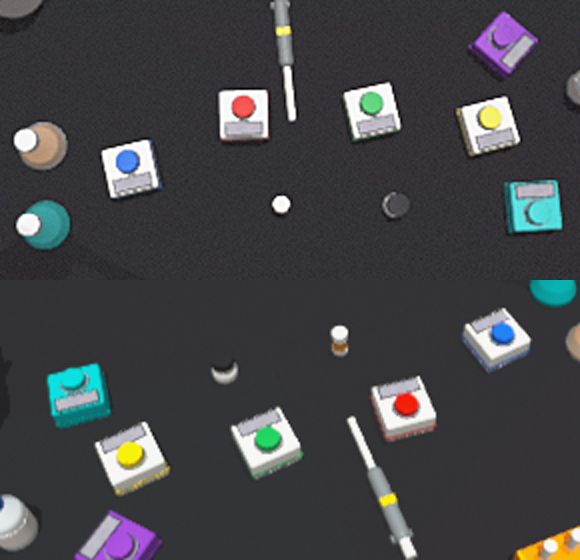

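All four keys are up. The ray positions from the two views agree within 5 mm, and the heights are plausible. I close the gripper and press in small, force-watched steps, blue first.

```bash
cat >> h.py <<'E'
R=np.array([[-1,0,0],[0,1,0],[0,0,-1.]])
def press(x,y):
    arm.move_to([x,y,.15],R); arm.move_l([x,y,.066],feed=.1); arm.sleep(.2)
    b=arm.current_force()[2]; z=.057; log=[]
    arm.move_l([x,y,z],feed=.03)
    while z>.0425:
        z-=.001 if z>.0465 else .0004
        arm.move_l([x,y,z],feed=.01); f=arm.current_force()[2]-b
        log.append((round(z*1e3,1),round(arm.current_ee_pos()[2]*1e3,1),round(f,1)))
        if f>8.5: break
    arm.move_l([x,y,.066],feed=.04); arm.move_l([x,y,.15],feed=.15)
    print(log,arm.current_t())
E
python3 - <<'E'
from h import *
for p in((.477,.301),(.542,-.284),(.564,.115)):print(arm.solve_ik([*p,.05],R))
arm.grip(0);print(arm.current_width(),arm.current_t())
press(.477,.301)
E
```

```text
[ 2.61873817e+01  3.54651551e+01  9.52247387e+01 -2.54444375e-14
  4.93101062e+01 -6.38126183e+01]
[-3.32434459e+01  3.82232334e+01  8.81242742e+01 -2.54444375e-14
  5.36524924e+01 -1.23243446e+02]
[ 5.58142538e+00  3.61150419e+01  9.35328763e+01 -2.54444375e-14
  5.03520818e+01 -8.44185746e+01]
0.0004220230495716726 1.5667
[(56.0, np.float64(56.0), np.float64(-0.6)), (55.0, np.float64(55.0), np.float64(-0.5)), (54.0, np.float64(54.0), np.float64(-1.0)), (53.0, np.float64(52.9), np.float64(-0.5)), (52.0, np.float64(51.9), np.float64(-0.5)), (51.0, np.float64(50.9), np.float64(0.3)), (50.0, np.float64(49.9), np.float64(0.1)), (49.0, np.float64(48.9), np.float64(0.1)), (48.0, np.float64(47.9), np.float64(0.3)), (47.0, np.float64(46.9), np.float64(0.6)), (46.0, np.float64(45.9), np.float64(0.5)), (45.6, np.float64(45.6), np.float64(2.5)), (45.2, np.float64(45.2), np.float64(4.0)), (44.8, np.float64(44.8), np.float64(3.5)), (44.4, np.float64(44.4), np.float64(4.1)), (44.0, np.float64(44.2), np.float64(8.9))] 9.8833
```

Contact force appeared only at 46 mm instead of 54 mm, which doesn't fit. I'll look before going on.

```bash
python3 - <<'E'
from h import *
arm.move_l([.477,.16,.2],feed=.3)
T=[]
for n in SEED:
    im=arm.snapshot(n)
    for k in HUE:
        c,s=keypix(im,n,k);print(n,k,c.round(1),s[4],onto(n,c,.052).round(4))
    x,y=SEED[n]["blue"];o=cv2.imread(f"pics/{n}0.png")[...,::-1]
    T.append(np.hstack([cv2.resize(i[y-30:y+30,x-40:x+40],None,fx=5,fy=5,interpolation=cv2.INTER_CUBIC) for i in(o,im)]))
cv2.imwrite("pics/b1.png",np.vstack(T)[...,::-1]);print(arm.current_force(),arm.current_t())
E
```

```text
top blue [277.7 126.1] 153 [ 0.7843 -0.0391  0.052 ]Traceback (most recent call last):
  File "<stdin>", line 7, in <module>
  File "h.py", line 18, in keypix
    i=min(ok,key=lambda i:np.hypot(*(c[i]-SEED[n][k])));return c[i],s[i]
ValueError: min() iterable argument is empty
```

```bash
python3 - <<'E'
from h import *
T=[]
for n in SEED:
    im=arm.snapshot(n); cv2.imwrite(f"pics/{n}1.png",im[...,::-1])
    x,y=SEED[n]["blue"];o=cv2.imread(f"pics/{n}0.png")[...,::-1]
    T.append(np.hstack([cv2.resize(i[y-30:y+30,x-40:x+40],None,fx=5,fy=5,interpolation=cv2.INTER_CUBIC) for i in(o,im)]))
cv2.imwrite("pics/b1.png",np.vstack(T)[...,::-1]);print(arm.current_force(),arm.current_ee_pos(),arm.current_t())
E
```

```text
[-1.05076198  0.44930725 -0.12391416] [0.47662282 0.16069649 0.19926787] 10.6833
```

View pics/b1.png

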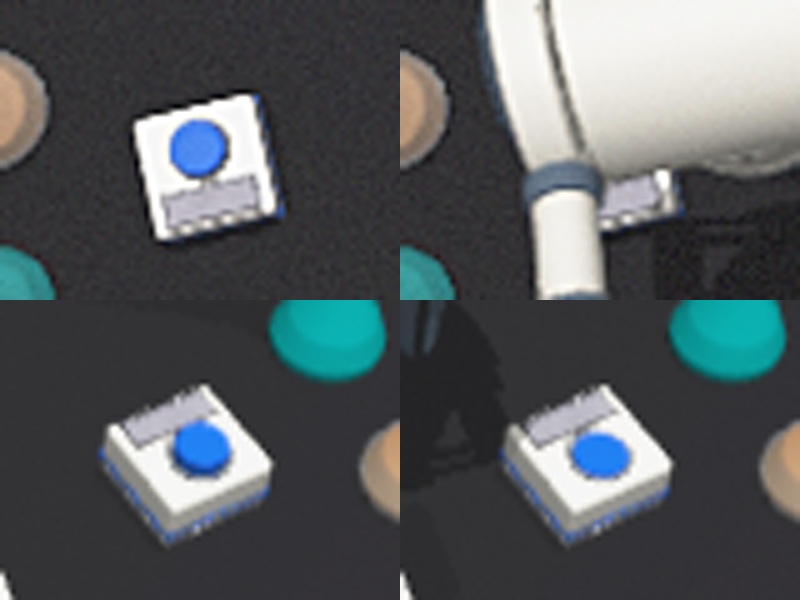

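The scene crop shows the blue key seated: its side wall is gone and its top is about 2 px lower. The timer has not moved. The low force readings were probably a biased zero, while the 44 mm stop position is right. Next are yellow and red.

```bash
python3 - <<'E'
from h import *
press(.542,-.284)
press(.564,.115)
arm.move_to([.30,.45,.25],R)
T=[]
for n in SEED:
    im=arm.snapshot(n); cv2.imwrite(f"pics/{n}2.png",im[...,::-1]);o=cv2.imread(f"pics/{n}0.png")[...,::-1]
    T.append(np.hstack([cv2.resize(i[y-24:y+24,x-30:x+30],None,fx=3.3,fy=3.3,interpolation=cv2.INTER_CUBIC) for k in("blue","yellow") for x,y in[SEED[n][k]] for i in(o,im)]))
    T.append(np.hstack([cv2.resize(i[y-24:y+24,x-30:x+30],None,fx=3.3,fy=3.3,interpolation=cv2.INTER_CUBIC) for k in("red","green") for x,y in[SEED[n][k]] for i in(o,im)]))
cv2.imwrite("pics/b2.png",np.vstack([t[:148] for t in T])[...,::-1]);print(arm.current_t())
E
```

```text
[(56.0, np.float64(56.0), np.float64(-0.5)), (55.0, np.float64(55.0), np.float64(0.2)), (54.0, np.float64(54.0), np.float64(-0.6)), (53.0, np.float64(52.9), np.float64(-0.4)), (52.0, np.float64(51.9), np.float64(0.2)), (51.0, np.float64(50.9), np.float64(-0.4)), (50.0, np.float64(49.9), np.float64(0.1)), (49.0, np.float64(48.9), np.float64(0.1)), (48.0, np.float64(47.9), np.float64(0.8)), (47.0, np.float64(46.9), np.float64(0.6)), (46.0, np.float64(45.9), np.float64(1.3)), (45.6, np.float64(45.6), np.float64(2.2)), (45.2, np.float64(45.2), np.float64(3.9)), (44.8, np.float64(44.8), np.float64(4.2)), (44.4, np.float64(44.4), np.float64(4.4)), (44.0, np.float64(44.2), np.float64(8.0)), (43.6, np.float64(44.2), np.float64(14.9))] 19.65
[(56.0, np.float64(56.0), np.float64(1.2)), (55.0, np.float64(55.0), np.float64(0.7)), (54.0, np.float64(54.0), np.float64(-0.6)), (53.0, np.float64(53.0), np.float64(0.4)), (52.0, np.float64(51.9), np.float64(0.6)), (51.0, np.float64(50.9), np.float64(-0.9)), (50.0, np.float64(49.9), np.float64(1.0)), (49.0, np.float64(48.9), np.float64(0.8)), (48.0, np.float64(47.9), np.float64(0.8)), (47.0, np.float64(46.9), np.float64(1.6)), (46.0, np.float64(45.9), np.float64(1.5)), (45.6, np.float64(45.6), np.float64(2.8)), (45.2, np.float64(45.2), np.float64(4.3)), (44.8, np.float64(44.8), np.float64(4.2)), (44.4, np.float64(44.4), np.float64(4.4)), (44.0, np.float64(44.2), np.float64(8.9))] 28.1833
29.8917
```

View pics/b2.png

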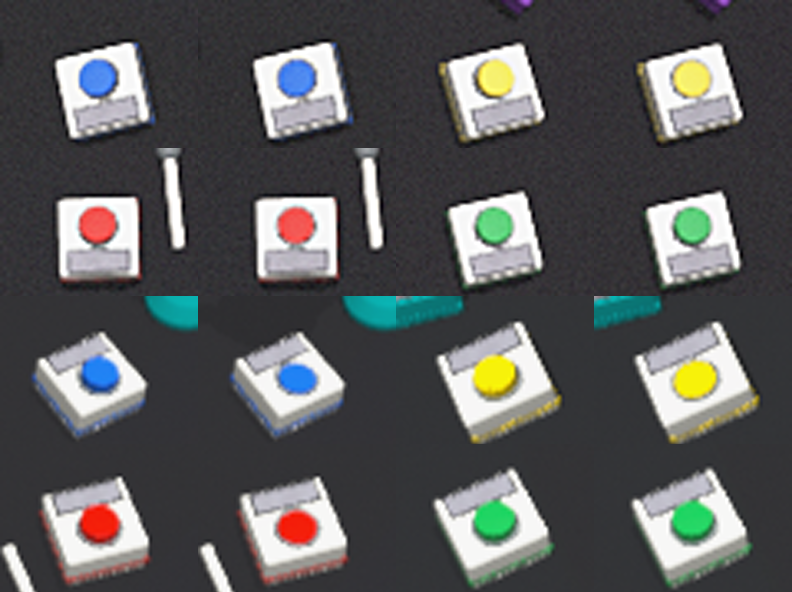

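View pics/scene2.png

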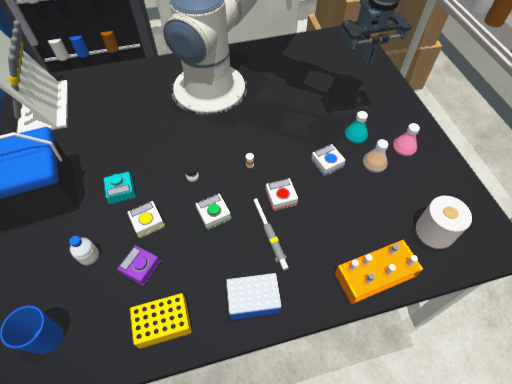

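The before/after crops show the blue, yellow and red keys down and green unchanged. In the full view nothing has shifted, and the arm is clear at about (375,40).

```bash
python3 -c "
from rig import arm
print(arm.sign_off())"
```

```text
the job is handed in; nothing more can be done
None
```

I pressed the blue, yellow and red keys fully down in that order, left green up with nothing visibly moved in the pictures, and handed the job in at about 30 s; no verdict was returned.

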